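Lock the printing nest in its jig with the cam lever

ROBOT

A 6-joint arm with a two-finger parallel gripper is mounted at the origin on a cart in front of the work surface, level with it; the furniture and walls round the work are solid. World frame = base frame: x ahead of the robot, y to its left, z up, the work surface at z = 0. Lengths are in m, angles in rad, forces in N, time in s.
With the tool pointing down it reaches from about 0.25 to 0.775 m from the base axis. Payload 4 kg.
Tool frame: the origin (TCP) lies midway between the tips of the shut fingers; the grasp point (between the pads) lies 19 mm behind it; z points along the fingers, y is the direction in which the jaws open and shut (so a half turn about z gives the same grasp; the last joint's range is limited). The gripper opens to 94 mm and grips with 3 to 60 N. Pads are 16 mm wide; open, the fingers measure 119 mm over their backs; the gripper's body (75 mm by 177 mm) begins 78 mm behind the grasp point.
Start: joints at [-1.412, 0.087, 1.371, -0, 1.684, -0.103], TCP at [0.142, -0.531, 0.184] pointing down, gripper open.
Joint ranges: [-3.1, 3.1], [-0.76, 2.03], [0.27, 2.55], [-1.08, 4.22], [0.17, 2.65], [-2.57, 2.57]. Speed limits (rad/s): [2.79, 2.79, 3.14, 3.14, 3.14, 3.14].

INTERFACE

Orientations are given as [roll, pitch, yaw] about the fixed x, y, z axes, in that order (R = Rz(yaw) Ry(pitch) Rx(roll)).
In Python, from bench import robot, cams gives the robot as it stands.
- The arm moves only by the tool step_arm, never from a script. Its argument "plan" is a list that holds one entry, the list of rows, each a list of 5 numbers: the shift along the world's x, y, z in mm, then the turn about the world's z in rad, then the opening in per cent of the stroke, from 0 (shut) to 100 (fully open). In form: [[[tx, ty, tz, turn, fingers], ...]]. A call has 1 to 8 rows; each row is the pose to reach, as a shift and turn from the pose commanded when the call began; what a row does not reach only later rows make up. A row lasts 1/12 s, in which the tool goes at most 41.7 mm and 7.16 degrees, less where a joint would pass 70% of its speed; a pose out of reach is approached as far as the arm can. A call with a gripper value outside its range is refused whole. The fingers move at their own pace and stop on an object; the grip force is fixed at half the most. Time passes only in rows, so rows that repeat a pose let the fingers close. It gives the time, the measured TCP pose, the force and the opening at its end, in the units of the state.
- robot.get_obs(): the state, without advancing time (a new reading comes with each control period).
- cams.snapshot(name): name is "scene" or "top" or "wrist"; returns a dict with "frame" (400x640x3 uint8, red, green, blue), "camera_matrix" (3x3 intrinsics, pixels), "origin" and "attitude" of the camera in the world; the wrist camera has in their place "T_tool_cam" (4x4, takes a point from camera to tool coordinates, whose origin is the TCP and whose axes are the flange's). Camera axes: x right, y down, z forward; pixel columns grow to the right and rows downward; lengths in m; the calibration is good to about 2 mm. A picture is of the moment at which its call begins: read the wrist's pose just before it. There is no depth.
- robot.close_job(): hands the job in, once; it reports no verdict.
The state is a dict: "time": time; "joint_positions": joint angles; "qvel": joint speeds; "joint_torque": joint torques, N m; "tool_pos": TCP position; "ee_rot": TCP orientation; "wrist_force": force on the tool from outside, world axes, zero at the start; "wrist_torque": the same for the moment, N m; "width": finger opening in m.
Only numpy, scipy, OpenCV 4.12 (cv2) and the standard library are available. Lean on these libraries where they do the work, as an engineer would, in place of code of your own. Each camera call takes 0.05 s, during which the arm holds its last target. There are 200 camera calls.

TASK

Push the steel rod in by its black star knob until its spring nose has slid the orange nest fully home and flush against the blue fence and holds it there with about 5 newtons; then flip the red cam lever over its dead centre until it lies fully down, so that the rod is locked. Go gently: do not ram the nest (never over 13 newtons on it) or force the lever (never over 30 newtons), and leave the other things on the table where they are.

Things in the scene. Friction and masses are not known exactly. Their poses are not given: they have to be found in the camera images.
- jig: clamping jig fixed to the table: aluminium plate 222 x 124 x 12 mm (jig x -72 to +150 mm) with a blue fence at one end and a grey clamp housing (jig x -50 to 0, 44 mm wide at the top, 79 mm high) near the other. Origin at table height; x points along the rod from the knob to the fence (the push direction), z up. The rod's axis is at y = 0, 32 mm above the table
- knob_face (a point): centre of the rear face of the black star knob (40 mm across, 21 mm thick, axis along the rod, 32 mm above the table): the face to push on, with bare table behind it. The rod is 16 mm thick and slides in the housing with a steady drag of about 9 N; it stays where it is left when loaded with less
- nose_tip (a point): foremost point of the rod's round black rubber nose (18 mm across). The nose is sprung: it gives way into the rod by up to 6 mm at 4 N per mm, with no preload; relaxed, it is 177 mm ahead of knob_face
- stop_rod: the sliding rod with its knob; the origin and axes coincide with the jig's when the rod is drawn fully back, when knob_face is at jig x = -165 mm. Its travel towards the fence is 85 mm
- nose: the sprung nose; the point to watch is nose_tip. Its origin moves with it and coincides with that of stop_rod when relaxed
- fence_face (a point): middle of the blue fence's inner face, at jig x = +132 mm, 27 mm above the table; the fence is 110 mm wide, 15 mm thick and its top is 42 mm above the table
- nest_center (a point): centre (half-way up) of the orange resin nest, a block 60 mm long (its x, along the rod), 75 mm wide and 28 mm high with a black recess on top, about 0.22 kg, loose on the jig's plate between two steel guide rails 78 mm apart. Its axes are parallel to the jig's when it is seated; seated, it is at jig x = 102 mm
- nest: the same orange nest; origin at the centre of its underside. Its own axes are turned 15 degrees against its sides: use those of nest_center
- cam_lever (a joint): angle of the red cam lever, rad: 0 = flat over the rod, pointing to the knob (fully down, locked, at its stop); 1.57 = upright; 2.2 = open, leaning to the fence. A springy jaw resists from about 1.87 down to the dead centre at 0.30 (up to about 9 N at the paddle) and throws the lever back if it is let go there; past it the lever goes to 0 by itself and stays
- lever_end (a point): centre of the red lever's paddle, 77 mm from the pivot. The paddle is 36 mm long (its tip is 95 mm from the pivot), 22 mm wide and 12 mm thick (6 mm to either side of this point)
- lever_pivot (a point): the lever's pivot, at jig x = -25 mm, y = 0, 66.5 mm above the table; its axis is level, across the rod
- tape: bystander: beige roll of masking tape, 102 mm across and 24 mm high; origin under its centre
- bush: bystander: stepped brass-coloured bush, 26 mm across and 24 mm high; origin under its centre
- tub: bystander: small white ink tub, 64 mm across and 56 mm high; origin under its centre
- driver: bystander: screwdriver with a red handle, 180 mm long, lying flat
Mind the look-alikes: they are no part of the job. There is more than one size of the nest; the job needs the larger.

How it is judged:
On the way, in this order (a step that is already met when the one before it is completed fails the run):
1. the nest is home against the fence, held by the nose with 3 to 8 N, and the knob has been let go, with the lever still open (x of nest_center in the frame of jig above 0.1005 m and angle between the x axis of nest_center and the x axis of jig, either way round below 0.03 rad and contact force between nose and nest between 3 and 8 N and contact force between the fingers and stop_rod below 0.2 N and value of joint cam_lever above 1 rad), for 0.2 s.
2. the cam lever is past its dead centre and fully down (value of joint cam_lever below 0.06 rad), for 0.2 s.
At the end, for the whole second after the job is handed in: The lever is fully down (angle under 0.06 rad), the nest is within 1.5 mm of the fence and flush with it (within 0.03 rad) and at rest, and the nose still presses on it with 3 to 8 N (value of joint cam_lever below 0.06 rad and x of nest_center in the frame of jig above 0.1005 m and angle between the x axis of nest_center and the x axis of jig, either way round below 0.03 rad and contact force between nose and nest between 3 and 8 N and linear speed of nest below 0.01 m/s); the robot touches nothing.
It fails at once if the nose presses on the nest with more than 13 N (contact force between nose and nest above 13 N).
It fails at once if the lever is forced: more than 30 N between the robot and the lever (contact force between any of the fingers, the arm and cam_lever above 30 N).
It fails at once if a bystander (tape roll, bush, tub or screwdriver) is moved by more than 20 mm (distance of any of tape, bush, tub, driver from where it was at the start of the episode above 0.02 m).
It also fails if it takes over 64 s, if anything falls off the work surface, if the arm or the gripper's body presses on something with over 40 N, if the wrist force passes 120 N, or if a joint passes its speed limit or range.

## Working session

There is one attempt and no reset: what is moved stays moved. The work goes in short steps, Python scripts to look and compute and a tool call to move; the robot and the scene stay as the last step left them, time stands still between calls to the robot, and variables do not carry over. Pictures are saved under pics/ and viewed, about 8 in all and at most 12, crops included, and the job is handed in when it is done.

Besides the shell and the picture viewer there is one more tool, called after "Request:" as name([rows], argument=value, ...), one row to a line, values as JSON. step_arm: Moves the arm, as the interface text tells. Its arguments: {"type":"object","properties":{"plan":{"type":"array"}},"required":["plan"]}

```bash
mkdir -p pics; ls; cat > h.py <<'E'
import numpy as np, cv2
from bench import robot, cams
def snap(n,f=None):
    s=cams.snapshot(n)
    if f: cv2.imwrite('pics/'+f,s['frame'][:,:,::-1])
    return s
E
python3 - <<'E'
from h import *
o=robot.get_obs();print(o)
for n in('scene','top'):
    s=snap(n,n+'0.png');print(n,s['camera_matrix'],s['origin'],s['attitude'])
    np.savez(n+'0.npz',**{k:np.array(v) for k,v in s.items()})
E
```

```text
pics
{'time': 0.0, 'joint_positions': array([-1.41210931e+00,  8.79602908e-02,  1.37220844e+00,  5.02894733e-06,
        1.68355776e+00, -1.03092772e-01]), 'qvel': array([ 1.21459555e-03, -9.45725440e-04, -2.01964560e-04, -2.25539536e-04,
        7.00617717e-07,  1.19788505e-03]), 'joint_torque': array([ 4.02117030e-04, -3.40176558e+01, -3.02434409e+01,  7.17619085e-02,
        3.28643317e-02, -1.82806825e-04]), 'tool_pos': array([ 0.1422513 , -0.53069965,  0.18242455]), 'ee_rot': array([-3.13947066e+00, -2.24565696e-04,  2.61780110e-01]), 'wrist_force': array([-0.87709536,  0.80509495,  0.43799989]), 'wrist_torque': array([-0.00025817,  0.01455518, -0.01445427]), 'width': 0.09442295026898218}
scene [[494.8487923    0.         310.90999867]
 [  0.         494.8487923  206.36687648]
 [  0.           0.           1.        ]] [-0.79756145 -0.7329891   1.07280099] [-2.15917644  0.02398571 -1.11208086]
top [[472.09987631   0.         327.79680805]
 [  0.         472.09987631 201.17134933]
 [  0.           0.           1.        ]] [ 0.3700879  -0.03200783  1.40973385] [-2.9988452  -0.00807119 -1.57306535]
```

View pics/top0.png

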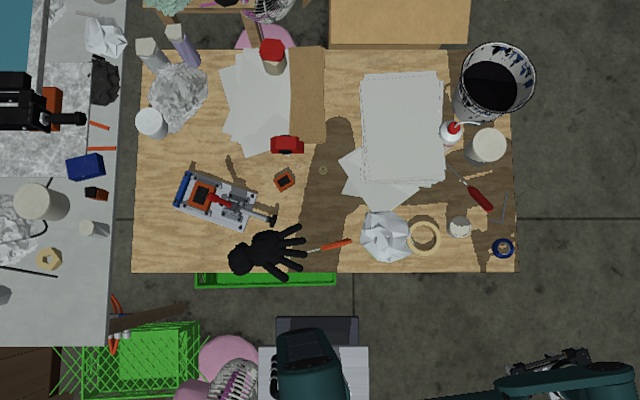

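View pics/scene0.png

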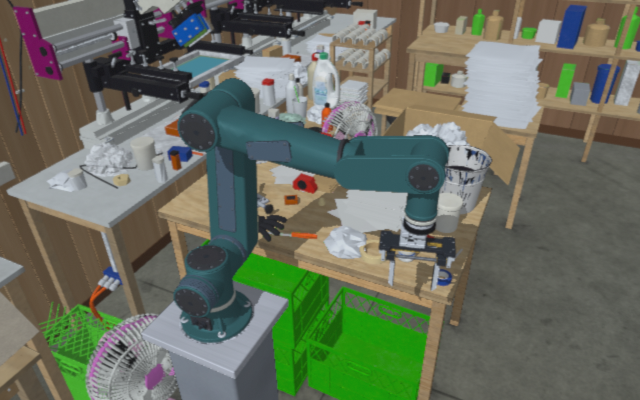

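The jig is at top (220,203), with the blue fence at left (183,190) and the knob at right (272,218). So the push runs roughly along world +y. The orange candidates are the block in the jig at (202,195) and a small piece at (284,180). The one in the jig is the larger and sits between the rails, so it fits; I'll confirm that in a crop.

```bash
cat >> h.py <<'E'
from scipy.spatial.transform import Rotation as Ro
def ray(s,uv,z):
    K=np.array(s['camera_matrix']);R=Ro.from_euler('xyz',s['attitude']).as_matrix();o=np.array(s['origin'])
    d=R@np.linalg.solve(K,[uv[0],uv[1],1.]);return o+d*(z-o[2])/d[2]
def proj(s,p):
    K=np.array(s['camera_matrix']);R=Ro.from_euler('xyz',s['attitude']).as_matrix()
    q=K@(R.T@(np.array(p)-s['origin']));return q[:2]/q[2]
E
python3 - <<'E'
from h import *
s=dict(np.load('top0.npz'))
f=s['frame'][:,:,::-1]
c=f[150:260,160:300]
cv2.imwrite('pics/crop0.png',cv2.resize(c,None,fx=5.5,fy=5.4,interpolation=cv2.INTER_CUBIC))
h=cv2.cvtColor(f.copy(),cv2.COLOR_BGR2HSV)
def m(lo,hi,box,z,name):
    k=cv2.inRange(h,lo,hi);b=np.zeros_like(k);b[box[1]:box[3],box[0]:box[2]]=255;k&=b
    cs=cv2.findContours(k,0,2)[0]
    for c in cs:
        if cv2.contourArea(c)>8:
            r=cv2.minAreaRect(c);print(name,np.round(r[0],1),np.round(r[1],1),round(r[2],1),ray(s,r[0],z).round(4))
m((105,120,40),(125,255,255),(165,160,210,220),.042,'fence')
m((5,120,80),(18,255,255),(165,160,300,220),.04,'orange')
m((0,150,60),(4,255,255),(190,160,300,230),.1,'red')
print(ray(s,(272,218),.032))
E
```

```text
fence [182.2 188.8] [ 7.2 37.3] 21.8 [0.6038 0.3832 0.042 ]
orange [200.5 195.2] [20.7 25.9] 20.0 [0.585  0.3296 0.04  ]
orange [283.6 181.2] [15.1 18. ] 59.0 [0.6265 0.0865 0.04  ]
red [219.1 199.9] [24.9  6.8] 21.3 [0.5624 0.2613 0.1   ]
[0.51844083 0.12005672 0.032     ]
```

View pics/crop0.png

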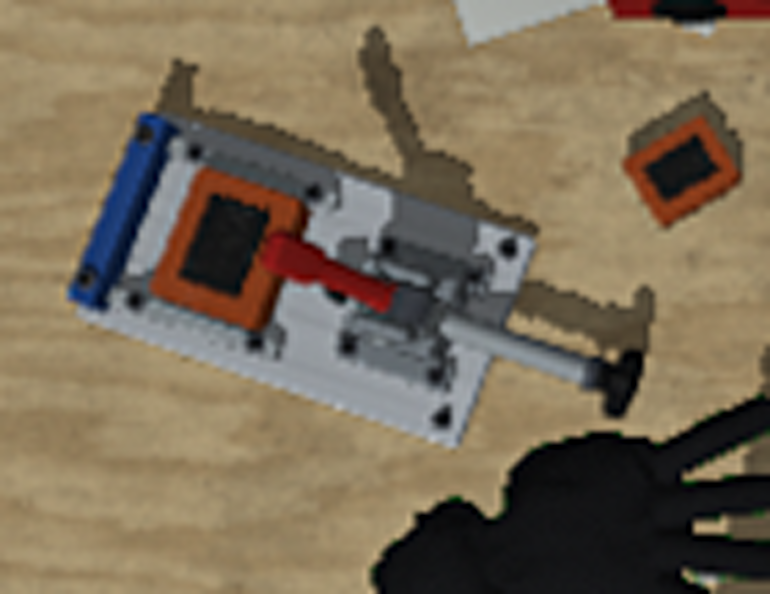

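The crop confirms it: the large orange nest sits between the rails with a gap to the fence, the lever is open over it, and the knob is at crop (623,383). The other orange piece is the small decoy. Next I'll fit the jig's frame.

```bash
cat >> h.py <<'E'
A=None
def jig(o,a,p):  # jig xyz -> world ; a = world angle of jig x
    c,s=np.cos(a),np.sin(a);return np.array([o[0]+c*p[0]-s*p[1],o[1]+s*p[0]+c*p[1],p[2]])
E
python3 - <<'E'
from h import *
from scipy.optimize import least_squares
s=dict(np.load('top0.npz'))
C=lambda u,v:np.array([160+u/5.5-.4,150+v/5.4-.4])
pts=[((-.072,-.062,.012),C(535,240)),((-.072,.062,.012),C(455,445)),((.15,.062,.012),C(75,312)),((.1395,0,.042),np.array([182.2,188.8]))]
f=lambda q:np.concatenate([proj(s,jig(q[:2],q[2],p))-u for p,u in pts])
r=least_squares(f,[.55,.23,1.22]);
if abs(r.fun).max()>3:
    pts[0],pts[1]=(pts[1][0],pts[0][1]),(pts[0][0],pts[1][1]); pts[2]=((.15,-.062,.012),pts[2][1]); r=least_squares(f,[.55,.23,1.22])
print(r.x,r.fun.round(1))
q=r.x; np.save('q.npy',q)
i=lambda w:np.array([[np.cos(q[2]),np.sin(q[2])],[-np.sin(q[2]),np.cos(q[2])]])@(w[:2]-q[:2])
print('nest',i(ray(s,(200.5,195.2),.04)),'knob rear',i(ray(s,C(640,375),.034)),'knob ctr',i(ray(s,C(618,388),.04)))
print('knob pts',[i(ray(s,C(*c),.034)).round(4) for c in [(635,352),(612,415),(645,352),(585,372)]])
for d in(0,20,30): print(d,proj(s,jig(q[:2],q[2],(-.165+d/1e3,0,.032))))
print('start',jig(q[:2],q[2],(-.19,0,.2)))
E
```

```text
[0.55945504 0.25490846 1.22721027] [ 0.8 -0.3  0.4  0.8 -0.2  0.4 -1.  -0.9]
nest [0.0788091  0.00103975] knob rear [-0.15305686 -0.00769206] knob ctr [-0.14534818  0.0031979 ]
knob pts [array([-0.1462, -0.0185]), array([-0.1467,  0.0176]), array([-0.1512, -0.0203]), array([-0.125 ,  0.0006])]
0 [278.94065228 222.94297267]
20 [272.53311908 220.65998746]
30 [269.33213904 219.5194877 ]
start [0.49545055 0.07601345 0.2       ]
```

Request:
step_arm([
  [[0,0,60,0,0],[40,30,70,0.1,0],[60,60,70,0.2,0],[80,95,70,0.3,0],[100,130,70,0.4,0],[120,165,70,0.5,0],[140,200,70,0.6,0],[160,235,70,0.7,0]],
])

```text
time: 0.77
tool_pos: [0.3021, -0.2953, 0.2532]
ee_rot: [-3.141, -0.0, 0.966]
wrist_force: [1.1, 0.6, 0.1]
width: 0.0445
```

Request:
step_arm([
  [[20,35,0,0.1,0],[40,70,0,0.2,0],[60,105,0,0.265,0],[80,140,0,0.265,0],[100,175,0,0.265,0],[120,210,0,0.265,0],[140,245,0,0.265,0],[160,280,0,0.265,0]],
])

```text
time: 1.43
tool_pos: [0.4621, -0.0152, 0.2533]
ee_rot: [-3.141, 0.0, 1.227]
wrist_force: [-0.2, -0.1, 0.2]
width: 0.0006
```

Request:
step_arm([
  [[15,35,0,0,0],[30,70,0,0,0],[30,83,-40,0,0],[30,83,-60,0,0],[30,83,-60,0,0],[30,83,-60,0,0]],
])

```text
time: 1.93
tool_pos: [0.4906, 0.0658, 0.1921]
ee_rot: [-3.138, 0.002, 1.227]
wrist_force: [0.1, 0.5, -0.1]
width: 0.0002
```

```bash
cat >> h.py <<'E'
def wsnap(f=None):
    o=robot.get_obs(); s=snap('wrist',f)
    T=np.eye(4);T[:3,:3]=Ro.from_euler('xyz',o['ee_rot']).as_matrix();T[:3,3]=o['tool_pos']
    W=T@s['T_tool_cam'];d=dict(frame=s['frame'],camera_matrix=s['camera_matrix'],origin=W[:3,3],attitude=Ro.from_matrix(W[:3,:3]).as_euler('xyz'))
    return o,d
def inv(q,w):
    return np.array([[np.cos(q[2]),np.sin(q[2])],[-np.sin(q[2]),np.cos(q[2])]])@(np.array(w)[:2]-q[:2])
E
python3 - <<'E'
from h import *
q=np.load('q.npy');o,s=wsnap('w1.png');np.savez('w1.npz',**s)
print(o['time'],o['tool_pos'],o['ee_rot'],inv(q,o['tool_pos']),s['origin'],o['width'],o['wrist_force'])
for p in [(-.153,0,.032),(.132,0,.042),(-.072,.062,.012),(-.072,-.062,.012)]:print(p,proj(s,jig(q[:2],q[2],p)))
E
```

```text
1.9333 [0.49064782 0.06576719 0.19210698] [-3.13800689e+00  1.59544308e-03  1.22726564e+00] [-0.20126527  0.00107041] [0.51913452 0.13935169 0.3929831 ] 0.00022472372332180617 [ 0.08240607  0.53436418 -0.06703677]
(-0.153, 0, 0.032) [320.21328055 145.83254797]
(0.132, 0, 0.042) [ 320.74810153 -161.83982007]
(-0.072, 0.062, 0.012) [270.02209493  77.58872526]
(-0.072, -0.062, 0.012) [370.81039271  77.6761675 ]
```

View pics/w1.png

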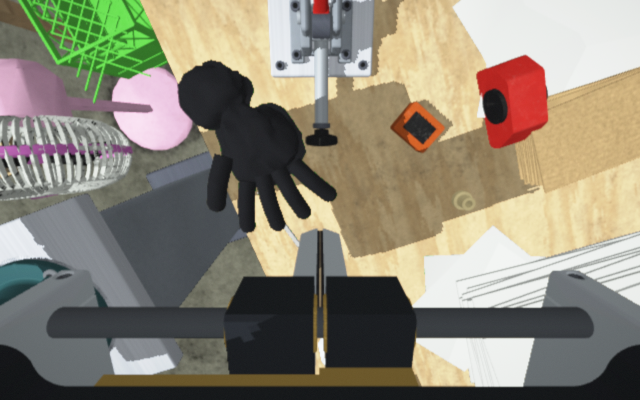

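The knob's rear face is at (320,146), as predicted. A glove fingertip at (330,192) lies close behind it, so I'll work out the room for landing.

```bash
python3 - <<'E'
from h import *
q=np.load('q.npy');s=dict(np.load('w1.npz'))
for u in [(321,146),(308,140),(335,140)]: print(u,inv(q,ray(s,u,.032)).round(4))
for u in [(275,75),(371,77)]: print(u,inv(q,ray(s,u,.012)).round(4))
for u in [(335,195),(322,178),(312,170),(300,155),(308,185)]: print('glove',u,inv(q,ray(s,u,.015)).round(4))
g=s['frame'][120:210,300:342].max(2); print('\n'.join(''.join('#' if x<50 else '.' for x in r) for r in g[::3]))
E
```

```text
(321, 146) [-0.1532 -0.001 ]
(308, 140) [-0.1459  0.0151]
(335, 140) [-0.1459 -0.0182]
(275, 75) [-0.069   0.0557]
(371, 77) [-0.0712 -0.0622]
glove (335, 195) [-0.2203 -0.0202]
glove (322, 178) [-0.1969 -0.0024]
glove (312, 170) [-0.1861  0.0109]
glove (300, 155) [-0.1663  0.0265]
glove (308, 185) [-0.2065  0.0164]
..........................................
..........................................
..........................................
...................######.................
...............#############..............
#...........####################..........
#.....###############################.....
##....###############################.....
###......#########################........
####......................................
#####.....................................
#####.....................................
###.......................................
##........................................
####......................................
#######...................................
##########................................
#############.............................
################..........................
####################......................
#######################...................
....#######################...............
.......########################...........
...........########################.......
...............#####################......
#..................#################......
###....................############.......
#####.....................................
#######...................................
#########.................................
```

Request:
step_arm([
  [[7,16,-20,0,0],[13,30,-40,0,0],[13,30,-80,0,0],[13,30,-110,0,0],[13,30,-140,0,0],[13,30,-160,0,0],[13,30,-170,0,0],[13,30,-170,0,0]],
])

```text
time: 2.65
tool_pos: [0.5043, 0.0949, 0.0229]
ee_rot: [-3.14, 0.001, 1.225]
wrist_force: [-0.8, -1.3, -0.3]
width: 0.0003
```

```bash
python3 - <<'E'
from h import *
q=np.load('q.npy');o,s=wsnap('w2.png');np.savez('w2.npz',**s)
print(o['time'],o['tool_pos'],inv(q,o['tool_pos']),o['wrist_force'])
t=snap('top')
for p in [(-.153,0,.032),(.078,0,.04)]:print(proj(s,jig(q[:2],q[2],p)))
print((q[:2]*1000).round(1),np.cos(q[2]),np.sin(q[2]))
E
```

```text
2.65 [0.50428169 0.09486139 0.0228568 ] [-0.16927877 -0.00196576] [-0.79999409 -1.28724695 -0.33539344]
[315.10732011 212.77572913]
[ 312.37923254 -261.92569805]
[559.5 254.9] 0.3368657119388566 0.9415527027840381
```

View pics/w2.png

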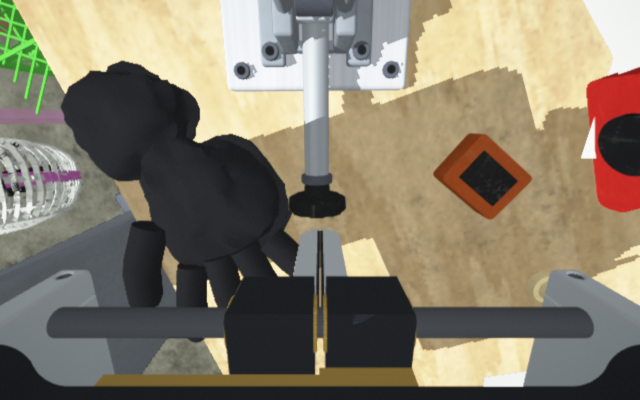

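Request:
step_arm([
  [[1,3,0,0,0],[2.4,6.6,0,0,0],[3.4,9.4,0,0,0],[4.7,13.2,0,0,0],[6,17,0,0,0],[7.4,20.7,0,0,0],[8.4,23.5,0,0,0],[9.4,26.4,0,0,0]],
])

```text
time: 3.42
tool_pos: [0.5151, 0.119, 0.0261]
ee_rot: [3.137, 0.006, 1.227]
wrist_force: [-3.1, -8.7, 5.5]
width: 0.0004
```

```bash
cat > st.py <<'E'
from h import *
q=np.load('q.npy');o=robot.get_obs();c,s=np.cos(q[2]),np.sin(q[2])
print(o['time'],inv(q,o['tool_pos']).round(4),o['tool_pos'].round(4),'F along',round(o['wrist_force'][:2]@[c,s],2),o['wrist_force'].round(2))
E
python3 st.py
```

```text
3.4167 [-0.1429 -0.004 ] [0.5151 0.119  0.0261] F along -9.26 [-3.07 -8.73  5.5 ]
```

Request:
step_arm([
  [[0,2.6,0,0,0],[0,4.6,0,0,0],[0.4,6.5,0,0,0],[1,8.4,0,0,0],[1.7,10.3,0,0,0],[2.4,12.2,0,0,0],[3,14,0,0,0],[3.7,16,0,0,0]],
])

```text
time: 4.08
tool_pos: [0.52, 0.1336, 0.0262]
ee_rot: [3.134, 0.007, 1.226]
wrist_force: [-0.8, -11.3, 4.4]
width: 0.0006
```

```bash
python3 st.py; python3 - <<'E'
from h import *
q=np.load('q.npy');s=snap('top','t2.png')
f=s['frame'][:,:,::-1]
cv2.imwrite('pics/crop2.png',cv2.resize(f[150:250,160:300],None,fx=5,fy=5,interpolation=cv2.INTER_CUBIC))
h=cv2.cvtColor(f.copy(),cv2.COLOR_BGR2HSV);k=cv2.inRange(h,(5,120,80),(18,255,255));k[:,240:]=0;k[230:]=0;k[:160]=0;k[:,:165]=0
for c in cv2.findContours(k,0,2)[0]:
    if cv2.contourArea(c)>50: r=cv2.minAreaRect(c);print(r,inv(q,ray(s,r[0],.04)))
E
```

```text
4.0833 [-0.1275 -0.0037] [0.52   0.1336 0.0262] F along -10.87 [ -0.78 -11.27   4.43]
((197.93150329589844, 194.3493194580078), (20.248119354248047, 25.983135223388672), 20.556047439575195) [0.08681966 0.00121763]
```

View pics/crop2.png

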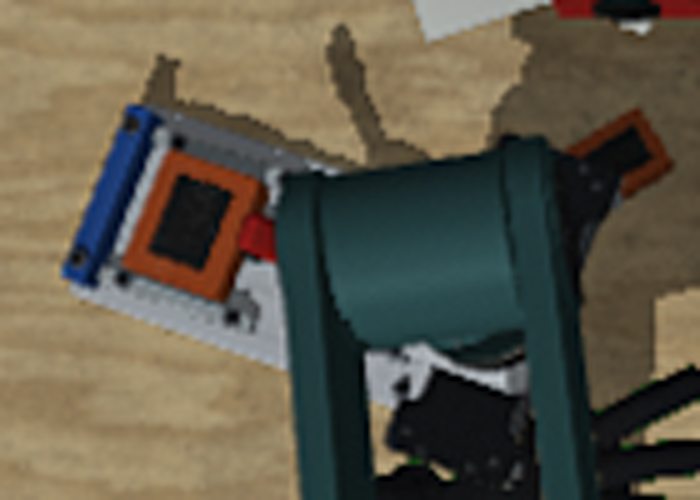

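The nest has moved 8 mm, has about 15 mm left to go, and is still square. I'll keep going, more slowly.

Request:
step_arm([
  [[0.4,1.2,0,0,0],[0.8,2.4,0,0,0],[1.2,3.5,0,0,0],[1.6,4.7,0,0,0],[2,5.9,0,0,0],[2.5,7.1,0,0,0],[2.9,8.3,0,0,0],[3.3,9.4,0,0,0]],
])

```text
time: 4.8
tool_pos: [0.5234, 0.143, 0.0262]
ee_rot: [3.134, 0.007, 1.226]
wrist_force: [-0.4, -12.5, 4.4]
width: 0.0006
```

```bash
cat > nest.py <<'E'
from h import *
q=np.load('q.npy');s=snap('top');f=s['frame'][:,:,::-1]
h=cv2.cvtColor(f.copy(),cv2.COLOR_BGR2HSV);k=cv2.inRange(h,(5,120,80),(18,255,255));k[:,240:]=0;k[230:]=0;k[:160]=0;k[:,:165]=0
for c in cv2.findContours(k,0,2)[0]:
    if cv2.contourArea(c)>50: r=cv2.minAreaRect(c);print(r,inv(q,ray(s,r[0],.04)))
E
python3 st.py; python3 nest.py
```

```text
4.8 [-0.1175 -0.0037] [0.5234 0.143  0.0262] F along -11.89 [ -0.37 -12.49   4.37]
((194.66236877441406, 193.17782592773438), (20.605396270751953, 25.990083694458008), 21.037511825561523) [0.09711846 0.00119934]
```

Request:
step_arm([
  [[0.2,0.5,0,0,0],[0.3,0.9,0,0,0],[0.5,1.4,0,0,0],[0.7,1.9,0,0,0],[0.7,1.9,0,0,0]],
])

```text
time: 5.27
tool_pos: [0.5241, 0.145, 0.0262]
ee_rot: [3.134, 0.007, 1.226]
wrist_force: [-0.4, -10.1, 4.6]
width: 0.0006
```

```bash
python3 st.py; python3 nest.py
```

```text
5.2667 [-0.1154 -0.0037] [0.5241 0.145  0.0262] F along -9.65 [ -0.35 -10.13   4.64]
((193.89947509765625, 192.96133422851562), (20.74898910522461, 25.84649085998535), 21.037511825561523) [0.09945976 0.00135198]
```

Request:
step_arm([
  [[0.1,0.3,0,0,0],[0.2,0.6,0,0,0],[0.3,0.9,0,0,0],[0.3,0.9,0,0,0]],
])

```text
time: 5.65
tool_pos: [0.5243, 0.1458, 0.0262]
ee_rot: [3.134, 0.007, 1.226]
wrist_force: [-0.2, -11.6, 4.0]
width: 0.0006
```

```bash
python3 st.py; python3 nest.py
```

```text
5.65 [-0.1145 -0.0037] [0.5243 0.1458 0.0262] F along -10.99 [ -0.19 -11.61   3.98]
((193.5959014892578, 192.91098022460938), (20.716283798217773, 25.866092681884766), 20.556045532226562) [0.10035186 0.00151143]
```

Request:
step_arm([
  [[0.1,0.3,0,0,0],[0.2,0.6,0,0,0],[0.3,0.9,0,0,0],[0.3,0.9,0,0,0]],
])

```text
time: 6.03
tool_pos: [0.5247, 0.1467, 0.0262]
ee_rot: [3.134, 0.007, 1.226]
wrist_force: [0.6, -10.9, 5.2]
width: 0.0005
```

```bash
python3 st.py; python3 nest.py
```

```text
6.0333 [-0.1135 -0.0037] [0.5247 0.1467 0.0262] F along -10.09 [  0.55 -10.91   5.19]
((193.50686645507812, 192.81507873535156), (20.95036506652832, 25.749052047729492), 20.556045532226562) [0.10070332 0.00133444]
```

Request:
step_arm([
  [[0.1,0.3,0,0,0],[0.2,0.5,0,0,0],[0.2,0.7,0,0,0],[0.2,0.7,0,0,0]],
])

```text
time: 6.42
tool_pos: [0.5249, 0.1474, 0.0262]
ee_rot: [3.134, 0.007, 1.226]
wrist_force: [0.1, -11.4, 3.2]
width: 0.0003
```

```bash
python3 st.py; python3 nest.py
```

```text
6.4167 [-0.1129 -0.0037] [0.5249 0.1474 0.0262] F along -10.71 [  0.06 -11.39   3.23]
((193.2876739501953, 192.73289489746094), (20.716283798217773, 25.749052047729492), 20.556045532226562) [0.10139823 0.00132319]
```

Request:
step_arm([
  [[0.1,0.3,0,0,0],[0.2,0.5,0,0,0],[0.2,0.7,0,0,0],[0.2,0.7,0,0,0]],
])

```text
time: 6.8
tool_pos: [0.5251, 0.1481, 0.0262]
ee_rot: [3.134, 0.007, 1.226]
wrist_force: [-0.6, -10.8, 3.7]
width: 0.0006
```

```bash
cat > fn.py <<'E'
from h import *
q=np.load('q.npy');F=[];X=[];u=np.array([np.cos(q[2]),np.sin(q[2])])
for i in range(5):
    s=snap('top');o=robot.get_obs();F.append(o['wrist_force'][:2]@u)
    f=s['frame'][:,:,::-1];h=cv2.cvtColor(f.copy(),cv2.COLOR_BGR2HSV);k=cv2.inRange(h,(5,120,80),(18,255,255));k[:,240:]=0;k[230:]=0;k[:160]=0;k[:,:165]=0
    c=max(cv2.findContours(k,0,2)[0],key=cv2.contourArea);X.append(inv(q,ray(s,cv2.minAreaRect(c)[0],.04))[0])
print(o['time'],'tcp',inv(q,o['tool_pos']).round(5),'F',np.round(F,1),np.mean(F).round(2),'nest',np.mean(X).round(5))
E
python3 fn.py
```

```text
7.05 tcp [-0.11217 -0.00369] F [-10.5 -10.9 -10.9 -10.6  -9.9] -10.54 nest 0.10192
```

Request:
step_arm([
  [[0.1,0.3,0,0,0],[0.2,0.5,0,0,0],[0.2,0.7,0,0,0],[0.2,0.7,0,0,0]],
])

```text
time: 7.38
tool_pos: [0.5253, 0.1485, 0.0262]
ee_rot: [3.134, 0.007, 1.226]
wrist_force: [-0.0, -12.1, 4.6]
width: 0.0003
```

```bash
python3 fn.py
```

```text
7.6333 tcp [-0.1117  -0.00368] F [-11.5 -10.9 -11.  -11.9 -11.3] -11.33 nest 0.1022
```

Request:
step_arm([
  [[0.1,0.3,0,0,0],[0.2,0.5,0,0,0],[0.2,0.5,0,0,0]],
])

```text
time: 7.88
tool_pos: [0.5254, 0.1487, 0.0262]
ee_rot: [3.134, 0.008, 1.226]
wrist_force: [0.5, -12.3, 4.4]
width: 0.0006
```

```bash
python3 fn.py
```

```text
8.1333 tcp [-0.11146 -0.00367] F [-12.  -11.  -11.9 -11.5 -10.9] -11.47 nest 0.10166
```

Request:
step_arm([
  [[0.1,0.3,0,0,0],[0.2,0.5,0,0,0],[0.2,0.5,0,0,0]],
])

```text
time: 8.38
tool_pos: [0.5255, 0.1489, 0.0262]
ee_rot: [3.134, 0.008, 1.226]
wrist_force: [-0.2, -13.0, 5.2]
width: 0.0008
```

```bash
python3 fn.py
```

```text
8.6333 tcp [-0.11122 -0.00364] F [-12.6 -12.3 -12.8 -12.5 -12.7] -12.56 nest 0.10137
```

Request:
step_arm([
  [[0.1,0.3,0,0,0],[0.2,0.5,0,0,0],[0.2,0.5,0,0,0]],
])

```text
time: 8.88
tool_pos: [0.5255, 0.1491, 0.0262]
ee_rot: [3.134, 0.009, 1.226]
wrist_force: [-0.1, -13.8, 5.5]
width: 0.0006
```

```bash
python3 fn.py
```

```text
9.1333 tcp [-0.111   -0.00371] F [-12.3 -13.2 -12.8 -13.  -13. ] -12.88 nest 0.1015
```

Request:
step_arm([
  [[0.1,0.3,0,0,0],[0.2,0.5,0,0,0],[0.2,0.5,0,0,0]],
])

```text
time: 9.38
tool_pos: [0.5256, 0.1494, 0.0262]
ee_rot: [3.134, 0.01, 1.226]
wrist_force: [0.1, -14.4, 4.5]
width: 0.0005
```

```bash
python3 fn.py
```

```text
9.6333 tcp [-0.11079 -0.00369] F [-14.1 -14.  -13.8 -13.9 -13.5] -13.86 nest 0.10132
```

Request:
step_arm([
  [[-0.7,-2,0,0,0],[-2,-5.6,0,0,0],[-5,-14,0,0,0],[-8.4,-23.5,0,0,0],[-8.4,-23.5,20,0,0],[-8.4,-23.5,60,0,0],[-8.4,-23.5,100,0,0],[-8.4,-23.5,140,0,0]],
])

```text
time: 10.3
tool_pos: [0.5143, 0.1315, 0.1648]
ee_rot: [-3.14, 0.0, 1.227]
wrist_force: [1.3, -0.5, 0.9]
width: 0.0001
```

```bash
python3 fn.py; python3 - <<'E'
from h import *
q=np.load('q.npy');o,s=wsnap('w3.png');np.savez('w3.npz',**s)
print(o['tool_pos'],inv(q,o['tool_pos']),o['wrist_force'])
for p in [(-.104,0,.032),(.036,0,.14)]:print(proj(s,jig(q[:2],q[2],p)))
E
```

```text
10.55 tcp [-0.13106  0.00041] F [ 0.7 -0.1 -0.5  0.3 -0.1] 0.06 nest 0.10144
[0.51492278 0.13164429 0.16321313] [-0.13106111  0.00040599] [-0.81159641  0.17348695 -0.6673452 ]
[319.17545343 166.64437178]
[318.78639439 -16.63838082]
```

View pics/w3.png

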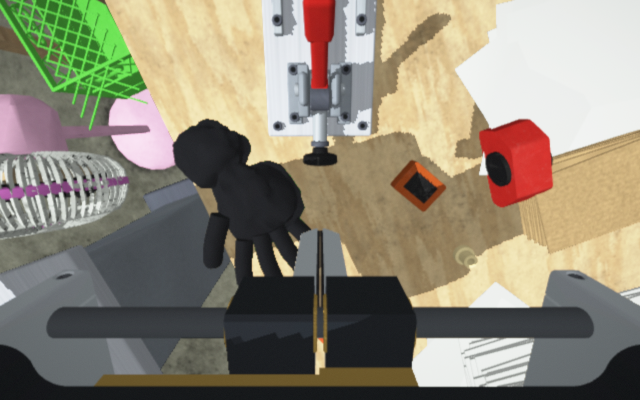

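Request:
step_arm([
  [[0,0,40,0,0],[12,34,45,0,0],[24,68,45,0,0],[36,102,45,0,0],[48,136,45,0,0],[64,178,45,0,0],[64,178,10,0,0],[64,178,-25,0,0]],
])

```text
time: 11.27
tool_pos: [0.5805, 0.3129, 0.137]
ee_rot: [3.14, -0.002, 1.23]
wrist_force: [0.1, -0.1, -0.5]
width: 0.0006
```

Request:
step_arm([
  [[0,0,0,0,0],[0,0,-15,0,0],[0,0,-15,0,0]],
])

```text
time: 11.52
tool_pos: [0.5771, 0.3085, 0.1194]
ee_rot: [-3.135, 0.006, 1.227]
wrist_force: [-0.4, 0.6, -0.3]
width: 0.0006
```

```bash
python3 fn.py; python3 st.py; python3 - <<'E'
from h import *
th=np.array([2.2,2.0,1.8,1.57,1.4,1.2,1,.8,.6,.4,.3,.2,.1,0])
for t in th: print(t,'flank tip-corner x',round(-25-95*np.cos(t)+6*np.sin(t)+8,1),'edge: x',round(-25-77*np.cos(t)+6*np.sin(t)+8,1),'z',round(66.5+77*np.sin(t)+6*np.cos(t),1))
E
```

```text
11.7667 tcp [ 0.0587  -0.00115] F [-0.8 -0.4  0.3 -0.2 -0.5] -0.31 nest 0.07776
11.7667 [ 0.0587 -0.0011] [0.5803 0.3098 0.1258] F along -0.53 [-0.24 -0.47 -0.05]
2.2 flank tip-corner x 43.8 edge: x 33.2 z 125.2
2.0 flank tip-corner x 28.0 edge: x 20.5 z 134.0
1.8 flank tip-corner x 10.4 edge: x 6.3 z 140.1
1.57 flank tip-corner x -11.1 edge: x -11.1 z 143.5
1.4 flank tip-corner x -27.2 edge: x -24.2 z 143.4
1.2 flank tip-corner x -45.8 edge: x -39.3 z 140.4
1.0 flank tip-corner x -63.3 edge: x -53.6 z 134.5
0.8 flank tip-corner x -78.9 edge: x -66.3 z 125.9
0.6 flank tip-corner x -92.0 edge: x -77.2 z 114.9
0.4 flank tip-corner x -102.2 edge: x -85.6 z 102.0
0.3 flank tip-corner x -106.0 edge: x -88.8 z 95.0
0.2 flank tip-corner x -108.9 edge: x -91.3 z 87.7
0.1 flank tip-corner x -110.9 edge: x -93.0 z 80.2
0.0 flank tip-corner x -112.0 edge: x -94.0 z 72.5
```

Request:
step_arm([
  [[-2.7,-7.5,6,0,0],[-5.4,-15,12,0,0],[-7.4,-20.7,12,0,0],[-9.4,-26.4,12,0,0],[-11.5,-32,12,0,0],[-13.5,-37.7,12,0,0],[-15.5,-43.3,12,0,0],[-17.5,-49,12,0,0]],
])

```text
time: 12.43
tool_pos: [0.5615, 0.2601, 0.1353]
ee_rot: [-3.141, 0.0, 1.227]
wrist_force: [-0.7, 0.3, -0.4]
width: 0.0005
```

```bash
python3 st.py
```

```text
12.4333 [ 0.0056 -0.0002] [0.5615 0.2601 0.1353] F along 0.07 [-0.67  0.32 -0.38]
```

Request:
step_arm([
  [[-2,-5.6,2,0,0],[-4,-11.3,4,0,0],[-5.7,-16,6,0,0],[-7.7,-21.6,7,0,0],[-7.7,-21.6,7,0,0]],
])

```text
time: 12.85
tool_pos: [0.5543, 0.2382, 0.1434]
ee_rot: [3.141, -0.0, 1.226]
wrist_force: [-0.1, 0.6, -0.4]
width: 0.0006
```

```bash
python3 st.py; python3 - <<'E'
from h import *
o,s=wsnap('w4.png')
E
```

```text
12.85 [-0.0174 -0.0008] [0.5543 0.2382 0.1434] F along 0.52 [-0.13  0.59 -0.41]
```

View pics/w4.png

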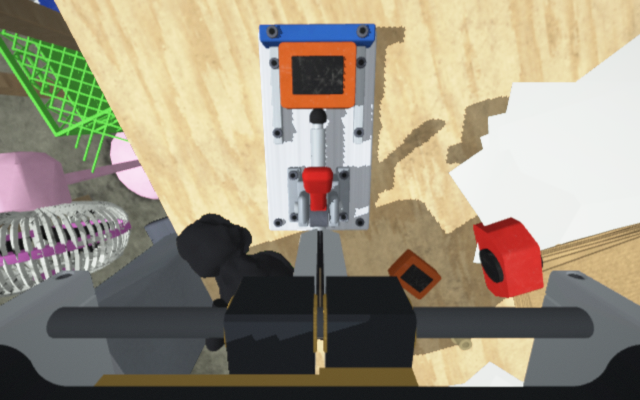

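```bash
python3 - <<'E'
from h import *
q=np.load('q.npy');o,s=wsnap()
for t in (2.2,1.9,1.75,1.57,1.4): print(t,[proj(s,jig(q[:2],q[2],((-25-r*np.cos(t)+n*np.sin(t))/1e3,0,(66.5+r*np.sin(t)+n*np.cos(t))/1e3))).round(0) for r,n in((95,6),(95,-6),(59,6),(20,0))])
print('tcp',proj(s,o['tool_pos']),s['origin'],inv(q,s['origin']))
R=Ro.from_euler('xyz',o['ee_rot']).as_matrix()
for dx in(-8,8): print(dx,proj(s,o['tool_pos']+R@[dx/1e3,0,0]))
print(proj(s,jig(q[:2],q[2],(.132,0,.042))),proj(s,jig(q[:2],q[2],(.072,0,.04))))
E
```

```text
2.2 [array([317., 159.]), array([317., 174.]), array([317., 180.]), array([318., 203.])]
1.9 [array([317., 197.]), array([317., 215.]), array([317., 200.]), array([318., 209.])]
1.75 [array([317., 218.]), array([317., 235.]), array([317., 211.]), array([318., 212.])]
1.57 [array([317., 242.]), array([317., 258.]), array([317., 224.]), array([318., 216.])]
1.4 [array([317., 263.]), array([317., 277.]), array([317., 236.]), array([318., 219.])]
tcp [318.05977925 229.69492781] [0.58194636 0.31219624 0.34412783] [ 0.06151602 -0.00187848]
-8 [318.06202592 239.60347548]
8 [318.05748702 219.58545784]
[317.82388821  43.6360064 ] [317.92186333 110.06673084]
```

The nest is flush with the fence and the nose is on it, but the lever (row 168–210) is still near 2.15 rad. The finger seems to have gone by without moving it, so I'll check from the scene camera before retrying.

```bash
python3 - <<'E'
from h import *
q=np.load('q.npy');o=robot.get_obs();s=snap('scene')
for p in [(-.025,0,.0665),(.02,0,.129)]: print(proj(s,jig(q[:2],q[2],p)))
print('tcp',proj(s,o['tool_pos']))
u,v=map(int,proj(s,o['tool_pos']));f=s['frame'][:,:,::-1]
cv2.imwrite('pics/s4.png',cv2.resize(f[max(0,v-60):v+60,max(0,u-80):u+80],None,fx=5,fy=5,interpolation=cv2.INTER_CUBIC));print(u-80,v-60)
t=snap('top')['frame'][150:250,160:300,::-1];cv2.imwrite('pics/t4.png',cv2.resize(t,None,fx=5,fy=5,interpolation=cv2.INTER_CUBIC))
E
```

```text
[248.2999648  189.39992673]
[239.59516462 171.43105962]
tcp [245.17275398 171.51367997]
165 111
```

View pics/s4.png

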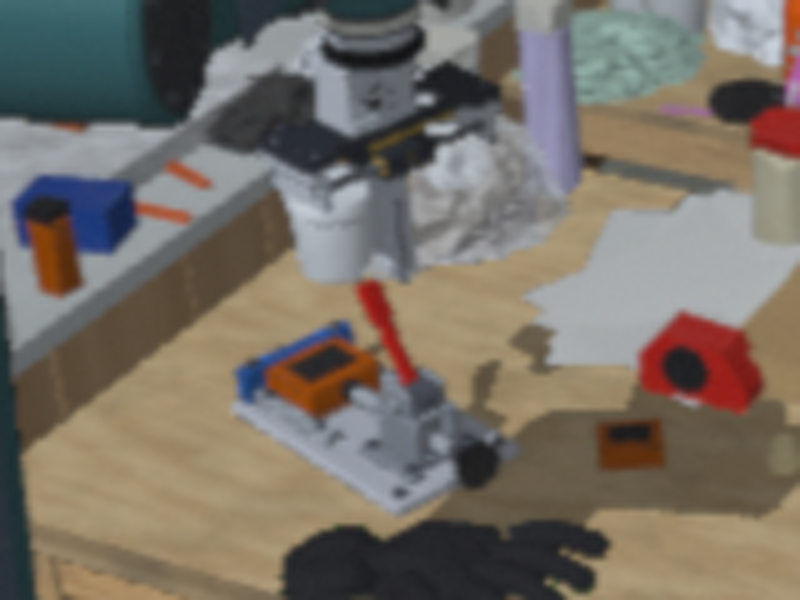

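The lever is untouched. The visible fingertip end is about 5 px (~12 mm) above the projected TCP, so the finger passed just over the lever's tip. I'll go back over it and push lower.

Request:
step_arm([
  [[0,0,40,0,0],[6,18,55,0,0],[18,50,55,0,0],[26.5,74,55,0,0],[26.5,74,55,0,0],[26.5,74,20,0,0],[26.5,74,-15,0,0],[26.5,74,-35,0,0]],
])

```text
time: 13.72
tool_pos: [0.5789, 0.3123, 0.1031]
ee_rot: [-3.138, 0.004, 1.227]
wrist_force: [0.1, -0.5, -0.7]
width: 0.0003
```

Request:
step_arm([
  [[0,0,0,0,0],[-1.3,-3.8,0,0,0],[-2.7,-7.5,0,0,0],[-4,-11.3,0,0,0],[-5.4,-15,0,0,0],[-7.4,-20.7,0,0,0]],
])

```text
time: 14.22
tool_pos: [0.5744, 0.2929, 0.1099]
ee_rot: [3.139, -0.004, 1.227]
wrist_force: [2.2, 6.4, 3.4]
width: 0.0002
```

```bash
python3 st.py
```

```text
14.2167 [ 0.0408 -0.0013] [0.5744 0.2929 0.1099] F along 6.82 [2.25 6.44 3.39]
```

Request:
step_arm([
  [[-1.3,-3.8,0,0,0],[-2.7,-7.5,0,0,0],[-4,-11.3,1,0,0],[-5.4,-15,2,0,0],[-6.7,-18.8,3,0,0],[-8,-22.6,4,0,0]],
])

```text
time: 14.72
tool_pos: [0.565, 0.2694, 0.1115]
ee_rot: [-3.141, 0.0, 1.227]
wrist_force: [1.9, 1.9, 2.0]
width: 0.0003
```

```bash
python3 st.py
```

```text
14.7167 [ 0.0155 -0.0004] [0.565  0.2694 0.1115] F along 2.47 [1.93 1.94 1.98]
```

Request:
step_arm([
  [[-1.3,-3.8,2,0,0],[-2.7,-7.5,4,0,0],[-4,-11.3,6,0,0],[-5.4,-15,8,0,0],[-6.7,-18.8,10,0,0],[-8,-22.6,12,0,0],[-9,-25.4,13,0,0]],
])

```text
time: 15.3
tool_pos: [0.5562, 0.2448, 0.1246]
ee_rot: [-3.141, -0.001, 1.227]
wrist_force: [1.6, 4.4, -2.9]
width: 0.0001
```

```bash
python3 st.py
```

```text
15.3 [-0.0106 -0.0004] [0.5562 0.2448 0.1246] F along 4.65 [ 1.64  4.35 -2.94]
```

Request:
step_arm([
  [[-1.7,-4.7,0,0,0],[-3.4,-9.4,0,0,0],[-5.1,-14.1,-0.5,0,0],[-6.7,-18.8,-1.5,0,0],[-8.8,-24.5,-3,0,0]],
])

```text
time: 15.72
tool_pos: [0.5485, 0.2226, 0.1226]
ee_rot: [3.14, -0.007, 1.228]
wrist_force: [3.2, 9.0, -1.3]
width: 0.0005
```

```bash
python3 st.py
```

```text
15.7167 [-0.0341 -0.0005] [0.5485 0.2226 0.1226] F along 9.49 [ 3.15  8.95 -1.34]
```

Request:
step_arm([
  [[-2,-5.6,-2.5,0,0],[-3.7,-10.4,-5,0,0],[-5.4,-15.1,-7.6,0,0],[-7.2,-20.2,-11.5,0,0],[-9,-25,-16,0,0]],
])

```text
time: 16.13
tool_pos: [0.54, 0.1973, 0.1098]
ee_rot: [3.138, -0.007, 1.228]
wrist_force: [-1.4, 5.9, 9.6]
width: 0.0005
```

```bash
python3 st.py
```

```text
16.1333 [-0.0608 -0.001 ] [0.54   0.1973 0.1098] F along 5.06 [-1.44  5.89  9.64]
```

Request:
step_arm([
  [[-1,-3,-3.5,0,0],[-2,-5.6,-7.5,0,0],[-3,-8.2,-11.5,0,0],[-4,-11,-16,0,0],[-4.8,-13.4,-20,0,0]],
])

```text
time: 16.55
tool_pos: [0.5352, 0.1807, 0.0897]
ee_rot: [3.136, -0.001, 1.227]
wrist_force: [-0.9, -0.6, 8.7]
width: 0.0006
```

```bash
python3 st.py
```

```text
16.55 [-0.078  -0.0021] [0.5352 0.1807 0.0897] F along -0.89 [-0.93 -0.61  8.66]
```

Request:
step_arm([
  [[-0.4,-1,-3,0,0],[-0.7,-1.9,-6,0,0],[-1,-2.8,-9,0,0],[-1,-2.8,-9,0,0]],
])

```text
time: 16.88
tool_pos: [0.5335, 0.177, 0.0782]
ee_rot: [3.138, 0.002, 1.226]
wrist_force: [-0.5, -0.8, 3.2]
width: 0.0007
```

```bash
python3 st.py
```

```text
16.8833 [-0.0821 -0.0018] [0.5335 0.177  0.0782] F along -0.95 [-0.45 -0.85  3.25]
```

Request:
step_arm([
  [[-0.2,-0.5,-2,0,0],[-0.3,-0.9,-4,0,0],[-0.3,-0.9,-6,0,0],[-0.3,-0.9,-6,0,0]],
])

```text
time: 17.22
tool_pos: [0.5318, 0.1777, 0.0696]
ee_rot: [-3.14, 0.001, 1.227]
wrist_force: [0.4, -0.6, 0.7]
width: 0.0006
```

```bash
python3 st.py
```

```text
17.2167 [-0.082   0.0001] [0.5318 0.1777 0.0696] F along -0.45 [ 0.4  -0.62  0.74]
```

Contact force has gone, so the lever has passed its dead centre and dropped. I'll lift off and look.

Request:
step_arm([
  [[0,0,20,0,0],[0,0,60,0,0],[-13,-37,90,0,0],[-26,-74,100,0,0],[-26,-74,100,0,0],[-26,-74,100,0,0]],
])

```text
time: 17.72
tool_pos: [0.5064, 0.1027, 0.1714]
ee_rot: [3.14, -0.001, 1.224]
wrist_force: [0.0, -0.6, 0.1]
width: 0.0004
```

```bash
python3 st.py; python3 fn.py; python3 - <<'E'
from h import *
q=np.load('q.npy');o,s=wsnap('w5.png')
for t in (0,.1,.3): print(t,[proj(s,jig(q[:2],q[2],((-25-r*np.cos(t))/1e3,0,(66.5+r*np.sin(t)+6)/1e3))).round(0) for r in(95,59)])
for p in [(-.1038,0,.032),(.132,0,.042),(.072,0,.04)]:print(p,proj(s,jig(q[:2],q[2],p)))
f=s['frame'];g=cv2.resize(f[0:260,180:460],None,fx=2.3,fy=2.3)
cv2.imwrite('pics/w5c.png',g[:,:,::-1])
E
```

```text
17.7167 [-0.1612 -0.0013] [0.5064 0.1027 0.1714] F along -0.56 [ 0.05 -0.61  0.13]
17.9667 tcp [-0.1593 -0.    ] F [ 0.9  0.1 -0.1  0.8 -0. ] 0.33 nest 0.1017
0 [array([319., 160.]), array([319., 124.])]
0.1 [array([319., 161.]), array([319., 124.])]
0.3 [array([319., 159.]), array([319., 121.])]
(-0.1038, 0, 0.032) [319.24504741 141.29368199]
(0.132, 0, 0.042) [ 319.6808984  -125.22074066]
(0.072, 0, 0.04) [319.54539126 -44.3091102 ]
```

View pics/w5c.png

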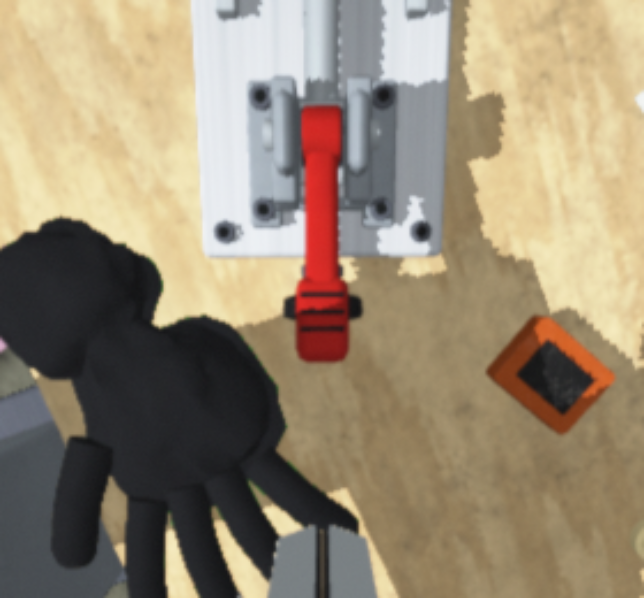

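The lever now lies over the rod toward the knob (tip at crop (322,360)) and the nest reads 0.1017. The angle is ambiguous from above, so I'll take a side view from the scene camera.

```bash
python3 - <<'E'
from h import *
q=np.load('q.npy');s=snap('scene');f=s['frame'][:,:,::-1]
for t in (0,.1,.3): print(t,[((proj(s,jig(q[:2],q[2],((-25-r*np.cos(t))/1e3,0,(66.5+r*np.sin(t))/1e3)))-[195,150])*9).round(0) for r in(95,59,0)])
cv2.imwrite('pics/s6.png',cv2.resize(f[150:215,195:280],None,fx=9,fy=9,interpolation=cv2.INTER_CUBIC))
E
```

```text
0 [array([620., 437.]), array([566., 405.]), array([480., 355.])]
0.1 [array([617., 418.]), array([564., 393.]), array([480., 355.])]
0.3 [array([608., 377.]), array([558., 368.]), array([480., 355.])]
```

View pics/s6.png

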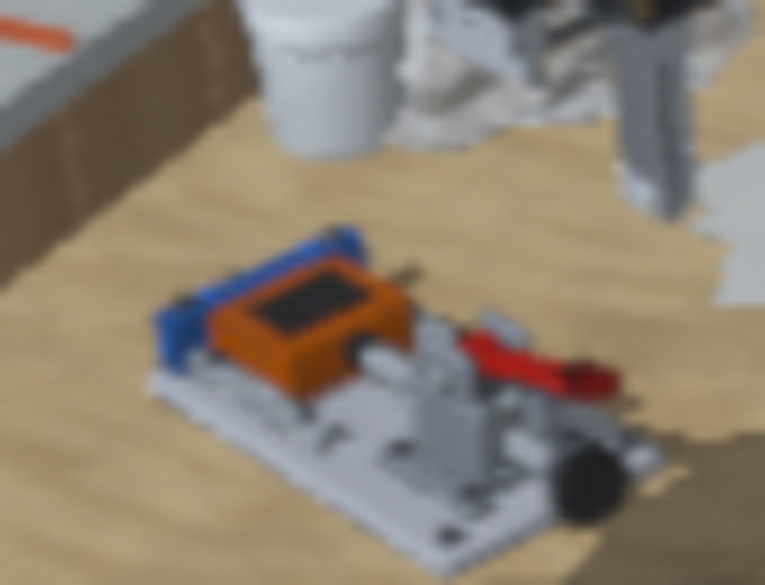

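In this view the lever's slope is shallower than the rod's, so it looks like about 0.2 rad rather than 0. I'll measure it and see whether it's still settling.

```bash
cat > lev.py <<'E'
from h import *
q=np.load('q.npy')
for i in range(2):
    s=snap('scene');f=s['frame'][:,:,::-1];h=cv2.cvtColor(f.copy(),cv2.COLOR_BGR2HSV)
    k=cv2.inRange(h,(0,150,60),(5,255,255))|cv2.inRange(h,(174,150,60),(180,255,255));b=np.zeros_like(k);b[155:205,235:275]=255;k&=b
    v,u=np.nonzero(k);m=u>=u.max()-3;n=u<=u.min()+3
    print(robot.get_obs()['time'],'tip',u[m].mean(),v[m].mean(),'hub',u[n].mean(),v[n].mean())
k2=(h[:,:,2]<45).astype('uint8')*255;b[:]=0;b[195:212,250:270]=255;k2&=b;v,u=np.nonzero(k2);print('knob px',u.mean(),v.mean(),'pred',proj(s,jig(q[:2],q[2],(-.1,0,.032))))
for t in(0,.1,.2,.3):print(t,[proj(s,jig(q[:2],q[2],((-25-r*np.cos(t))/1e3,0,(66.5+r*np.sin(t))/1e3))).round(1) for r in(92,0)])
E
python3 lev.py
```

```text
18.1167 tip 261.2 192.0 hub 248.6153846153846 189.0
18.1667 tip 260.5 192.0 hub 248.6153846153846 189.0
knob px 260.3157894736842 203.5 pred [261.2416927  204.18680883]
0 [array([263.4, 198.3]), array([248.3, 189.4])]
0.1 [array([263.1, 196.2]), array([248.3, 189.4])]
0.2 [array([262.7, 194. ]), array([248.3, 189.4])]
0.3 [array([262.1, 191.8]), array([248.3, 189.4])]
```

Request:
step_arm([
  [[0,0,0,0,0],[0,0,0,0,0],[0,0,0,0,0],[0,0,0,0,0],[0,0,0,0,0],[0,0,0,0,0],[0,0,0,0,0],[0,0,0,0,0]],
])

```text
time: 18.83
tool_pos: [0.5065, 0.1038, 0.1707]
ee_rot: [3.141, -0.0, 1.227]
wrist_force: [-0.1, -0.5, -0.7]
width: 0.0004
```

```bash
python3 lev.py
```

```text
18.8833 tip 260.5 192.0 hub 248.6153846153846 189.0
18.9333 tip 260.5 192.0 hub 248.6153846153846 189.0
knob px 260.3157894736842 203.5 pred [261.2416927  204.18680883]
0 [array([263.4, 198.3]), array([248.3, 189.4])]
0.1 [array([263.1, 196.2]), array([248.3, 189.4])]
0.2 [array([262.7, 194. ]), array([248.3, 189.4])]
0.3 [array([262.1, 191.8]), array([248.3, 189.4])]
```

The lever has stopped short of flat. I'll press the paddle's centre gently down to its stop, watching the force.

Request:
step_arm([
  [[10,27,0,0,0],[19,53,-20,0,0],[19,53,-50,0,0],[19,53,-75,0,0],[19,53,-80,0,0],[19,53,-84,0,0],[19,53,-84,0,0]],
])

```text
time: 19.52
tool_pos: [0.5255, 0.1567, 0.0867]
ee_rot: [-3.141, 0.0, 1.226]
wrist_force: [-0.2, -0.7, 0.5]
width: 0.0004
```

```bash
python3 st.py
```

```text
19.5167 [-0.1039 -0.0011] [0.5255 0.1567 0.0867] F along -0.75 [-0.23 -0.72  0.46]
```

Request:
step_arm([
  [[0,0,-2,0,0],[0,0,-4,0,0],[0,0,-6,0,0],[0,0,-6,0,0]],
])

```text
time: 19.85
tool_pos: [0.5258, 0.1568, 0.0812]
ee_rot: [3.141, -0.001, 1.227]
wrist_force: [-0.2, -0.3, -0.1]
width: 0.0003
```

```bash
python3 st.py;python3 lev.py|head -2
```

```text
19.85 [-0.1037 -0.0013] [0.5258 0.1568 0.0812] F along -0.37 [-0.2  -0.32 -0.13]
19.9 tip 260.5 192.0 hub 248.6153846153846 189.0
19.95 tip 260.5 192.0 hub 248.6153846153846 189.0
```

Request:
step_arm([
  [[0,0,-2,0,0],[0,0,-4,0,0],[0,0,-5,0,0],[0,0,-5,0,0]],
])

```text
time: 20.28
tool_pos: [0.5252, 0.1568, 0.0752]
ee_rot: [-3.141, 0.0, 1.227]
wrist_force: [0.4, 1.1, -0.1]
width: 0.0005
```

Request:
step_arm([
  [[0,0,-2,0,0],[0,0,-3,0,0],[0,0,-3,0,0]],
])

```text
time: 20.53
tool_pos: [0.5252, 0.1568, 0.0722]
ee_rot: [-3.141, 0.0, 1.227]
wrist_force: [0.7, 0.5, 0.5]
width: 0.0004
```

```bash
python3 st.py;python3 lev.py|head -2
```

```text
20.5333 [-0.1039 -0.0008] [0.5252 0.1568 0.0722] F along 0.68 [0.74 0.45 0.46]
20.5833 tip 261.125 193.25 hub 248.6153846153846 189.0
20.6333 tip 261.5 193.5 hub 248.6153846153846 189.0
```

Request:
step_arm([
  [[0,0,-1,0,0],[0,0,-2,0,0],[0,0,-2,0,0]],
])

```text
time: 20.88
tool_pos: [0.5253, 0.1568, 0.0703]
ee_rot: [-3.141, 0.0, 1.227]
wrist_force: [-0.4, -0.1, 0.4]
width: 0.0003
```

```bash
python3 st.py;python3 lev.py|head -2
```

```text
20.8833 [-0.1039 -0.0009] [0.5253 0.1568 0.0703] F along -0.23 [-0.4 -0.1  0.4]
20.9333 tip 262.2307692307692 197.3846153846154 hub 248.6875 189.5
20.9833 tip 262.2307692307692 197.3846153846154 hub 248.6875 189.5
```

Request:
step_arm([
  [[0,0,-1,0,0],[0,0,-2,0,0],[0,0,-2,0,0]],
])

```text
time: 21.23
tool_pos: [0.5253, 0.1568, 0.0683]
ee_rot: [-3.141, 0.0, 1.227]
wrist_force: [-0.7, -0.1, -0.1]
width: 0.0001
```

```bash
python3 st.py;python3 lev.py|head -2
```

```text
21.2333 [-0.1039 -0.0009] [0.5253 0.1568 0.0683] F along -0.31 [-0.74 -0.06 -0.13]
21.2833 tip 262.0833333333333 197.33333333333334 hub 248.6875 189.5
21.3333 tip 262.2307692307692 197.3846153846154 hub 248.7058823529412 189.35294117647058
```

The lever has snapped down: its tip moved from row 192 to 197.4, which fits about 0.25 → 0 rad. I'll retract and check.

Request:
step_arm([
  [[0,0,20,0,0],[0,0,60,0,0],[-13,-37,90,0,0],[-26,-74,110,0,0],[-26,-74,110,0,0],[-26,-74,110,0,0]],
])

```text
time: 21.83
tool_pos: [0.5004, 0.0812, 0.1815]
ee_rot: [3.136, -0.002, 1.224]
wrist_force: [-0.2, -0.3, -0.4]
width: 0.0007
```

```bash
python3 st.py; python3 fn.py; python3 lev.py; python3 - <<'E'
from h import *
s=snap('scene');f=s['frame'][:,:,::-1]
cv2.imwrite('pics/s7.png',cv2.resize(f[150:215,195:280],None,fx=9,fy=9,interpolation=cv2.INTER_CUBIC))
E
```

```text
21.8333 [-0.1834 -0.0029] [0.5004 0.0812 0.1815] F along -0.33 [-0.22 -0.28 -0.37]
22.0833 tcp [-0.18156 -0.00052] F [-0.6 -0.4  0.3  0.9 -0.4] -0.03 nest 0.10235
22.1333 tip 262.2307692307692 197.3846153846154 hub 248.6875 189.5
22.1833 tip 262.2307692307692 197.3846153846154 hub 248.6875 189.5
knob px 260.44444444444446 203.69444444444446 pred [261.2416927  204.18680883]
0 [array([263.4, 198.3]), array([248.3, 189.4])]
0.1 [array([263.1, 196.2]), array([248.3, 189.4])]
0.2 [array([262.7, 194. ]), array([248.3, 189.4])]
0.3 [array([262.1, 191.8]), array([248.3, 189.4])]
```

View pics/s7.png

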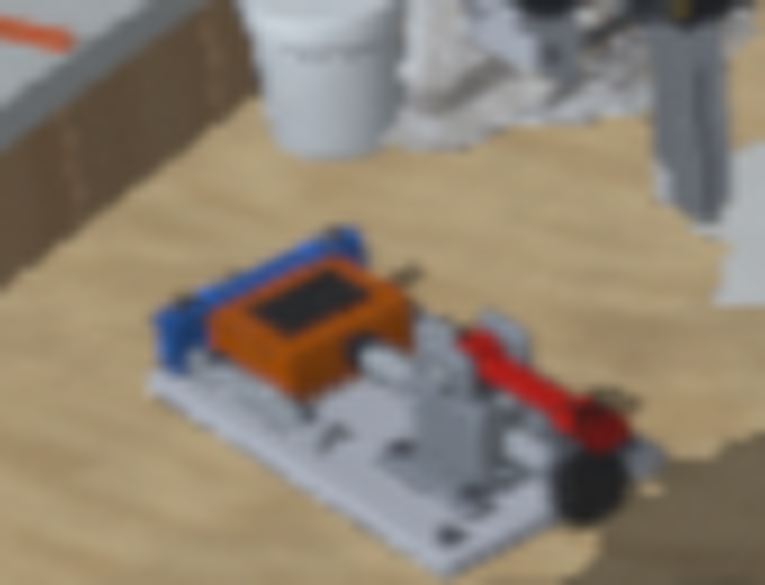

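The lever is now parallel to the rod: the paddle is at crop (600,425), and its tip at pixel (262.2, 197.4) fits an angle of about 0. The nest is flush with the blue fence and the nose is touching it. The knob hasn't moved and the arm is clear.

```bash
python3 -c "
from bench import robot
print(robot.close_job())"
```

```text
the job is handed in; nothing more can be done
None
```

I slid the nest home against the fence, flipped the lever fully down and handed the job in at about 22 s of the 64 s. No verdict is reported, so the state below is from my own checks.

**Nest and nose:** I pushed the knob in small, force-checked steps until the push reached about 13.9 N. After taking off the rod's 9 N drag, that leaves about 5 N on the nest. This nose force is inferred, not measured directly. At the end the nest read jig x ≈ 0.102 m and looked flush with the fence, and the knob had stayed put.

**Lever:** In the last picture the lever lies parallel to the rod, at about 0 rad to within roughly 0.05. The most I read while pushing it was about 11 N.

**What went wrong and was mended:**
- **First lever pass:** the finger went over the lever's tip without moving it. The visible fingertips seem to end about 12 mm above the stated TCP. I repeated the push lower.
- **First flip:** the lever stopped at about 0.25 rad. I went back over the paddle, and it dropped fully.

The forces are spot readings at the end of each move, so a brief peak in between would not show. I did not re-measure the bystanders, but nothing I did went near them. At hand-in the arm was clear, with wrist force near zero.

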